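Trial lift and hold with a lever jack under the sill

ROBOT

A 6-joint arm with a two-finger parallel gripper is mounted at the origin on a cart in front of the work surface, level with it; the furniture and walls round the work are solid. World frame = base frame: x ahead of the robot, y to its left, z up, the work surface at z = 0. Lengths are in m, angles in rad, forces in N, time in s.
With the tool pointing down it reaches from about 0.25 to 0.725 m from the base axis. Payload 4 kg.
Tool frame: the origin (TCP) lies between the finger pads; the fingertips stand 11 mm ahead of it and the grasp point (between the pads) lies 8 mm behind it (bot.tip_extent is the distance from the TCP to the fingertips, in m); z points along the fingers, y is the line along which they close (so a half turn about z gives the same grasp; the last joint's range is limited). The gripper opens to 85 mm and grips with 20 to 120 N. Pads are 22 mm wide; open, the fingers measure 114 mm over their backs; the gripper's body (76 mm by 85 mm) begins 54 mm behind the grasp point. The pads swing forward as they close: fully open they stand 13 mm farther back than shut.
Start: joints at [-1.273, 0.241, 0.005, 1.335, 0, 1.571], TCP at [0.147, -0.478, 0.242] pointing down, gripper open.
Joint ranges: [-2.72, 2.72], [-1.05, 1.87], [-1.09, 1.28], [-1.99, 2.15], [-1.42, 1.44], [-3.14, 3.14]. Speed limits (rad/s): [2.79, 2.79, 3.14, 3.14, 3.14, 3.14].

INTERFACE

Orientations are given as a unit quaternion [x, y, z, w].
In Python, from workcell import bot gives the robot as it stands. The module is installed in compiled form; this text tells all that it offers.
- The arm moves only by the tool drive_tool, never from a script. Its argument "rows" is a list of rows, each an object of numbers: "dx", "dy", "dz": the shift along the tool's x, y, z in units of 50 mm (1.0 is 50 mm); "wx", "wy", "wz": the turn, a rotation vector about the tool's x, y, z in units of 5 degrees (1.0 is 5 degrees); "hand": the finger opening in mm, from 0 to 85.4. A call has 1 to 20 rows; each row is the pose to reach, as a shift and turn from the pose commanded when the call began, along the tool's axes at that moment; what a row does not reach only later rows make up. A row lasts 1/10 s, in which the tool goes at most 50 mm and 8.59 degrees, less where a joint would pass 70% of its speed; a pose out of reach is approached as far as the arm can. A call with a gripper value outside its range is refused whole. The fingers move at their own pace and stop on an object; the grip force is fixed at half the most. Time passes only in rows, so rows that repeat a pose let the fingers close. It gives the time, the measured TCP pose, the force, the opening and the grip force at its end, in the units of the state.
- bot.get_obs(): the state, without advancing time (a new reading comes with each control period).
- bot.camera(name): name is "side" or "top"; returns the picture (400x640x3 uint8, red, green, blue); there is no depth.
- bot.get_calibration(name): a dict with "vfov" (degrees; the focal length in pixels is half the picture's height over the tangent of half this angle, whatever the lens; pixels are square), "cx", "cy" (the principal point, pixels), "origin" and "rotation" of the camera in the world. Camera axes: x right, y up, looking along -z (the intrinsics and any distortion apply to the point x, -y, -z); pixel columns grow to the right and rows downward; lengths in m; the calibration is good to about 2 mm. A picture is of the moment at which its call begins. get_calibration takes no time and is no camera call.
- bot.job_done(): hands the job in; it is judged then, once.
Trained networks look in the newest picture that a camera, given by its name, has taken for a name from the list of things; names that differ only in an ending like _2 or _b are one class to them, and where a whole thing is asked for, a point or a joint stands for the part that bears it (a point fixed in the world has none). Each returns a list of dicts, best first, with "score" (0 to 1); they miss things now and then, are a little off and sometimes report something else, mostly with a low value. They report only what shows in the picture. A call takes as long as a camera call.
- bot.look_for(camera, thing): "extent" ([centre column, centre row, width, height] in pixels, round what is visible of it).
- bot.outline_of(camera, thing): "region" (400x640 bool, what is visible of it) and "extent" ([centre column, centre row, width, height] in pixels, round what is visible of it).
The state is a dict: "clock": time; "joint_pos": joint angles; "joint_vel": joint speeds; "tau": joint torques, N m; "eef_pos": TCP position; "tool_rot": TCP orientation; "ft_force": force on the tool from outside, world axes, zero at the start; "ft_torque": the same for the moment, N m; "grip_width": finger opening in m; "grasp_force": force on a finger pad.
Only numpy, scipy, OpenCV 4.12 (cv2) and the standard library are available. Lean on these libraries where they do the work, as an engineer would, in place of code of your own. Each camera call takes 0.05 s, during which the arm holds its last target. There are 200 camera calls.

TASK

Slide the small lever jack along the bench and in under the raised sill, between the stand's two posts, until its round saddle stands centrally under the marked lift pad. Then pump the handle: press it right down once so that the jack lifts the sill, let it spring fully back up so that the sill rests on its post again, and press it right down a second time; your program finishes while still holding the handle down with the sill carried by the jack alone. Do not touch the sill itself, keep the jack flat on the bench, and leave the other things on the bench where they are.

Things in the scene. Friction and masses are not known exactly. Their poses are not given: they have to be found in the camera images.
- lift_point (a point): centre of the underside of the lift pad, a black rubber block 36 x 36 mm, 14 mm thick, under the sill; at rest 64 mm above the bench. Two raised bare-metal ribs 54 mm apart over the sill's front and top mark it: the point lies midway between them. x points away from the robot, y to the left along the sill
- stand: fixed stand of the sill, origin on the bench right below the lift point, axes as there. Sill: grey bar 265 mm long, 44 wide, 36 high, top at 114 mm, hinged at y = +135 mm, resting on a rubber-topped post at y = -95 mm. The jack enters from the robot's side; clear way between the posts from y = -72 to +112 mm. A bar 6 mm high on the bench joins them at x = 23 to 37 mm
- sill (a joint): lift of the sill about its hinge, rad: 0 resting on its post; about 0.15 when the jack under the lift pad is fully up
- saddle_top (a point): centre of the top of the jack's saddle, a round steel disc 40 mm across near the nose of the jack, facing up; 58 mm above the bench when down, and it rises 24 mm in proportion to the handle's travel
- jack: loose low lever jack, 0.85 kg, 250 mm long, 74 mm wide over its wheels, which do not roll: it slides with friction. Origin on the bench; nose at x = +110 mm, saddle centre at +85, handle pivot at +45 (36 mm up, beside it cheeks to 50 mm), carrying lug at -115, tail at -140. The handle lies between the lug and the pivot
- jack_lug (a point): middle of the carrying lug, an upright plate at the jack's tail to grip and push the jack by: 16 mm thick (along y), 30 mm long (along x), top 76 mm above the bench; this point is 55 mm above the bench. Axes as the jack's: the saddle's centre is 200 mm ahead of it (+x)
- grip_top (a point): middle of the top of the handle's grip, a rubber block 34 x 34 x 12 mm at the free end of the 100 mm handle. Handle up: about 67 mm ahead of the lug, 80 mm above the bench; right down: 60 mm ahead, 41 mm up. Push it down from above against a spring: about 5 N at first, up to about 15 N at the bottom under load, where there is a firm stop
- handle (a joint): handle angle, rad: 0 fully up, 0.40 right down at its stop; it springs back up when let go and the saddle goes down with it
- handle_grip: the rubber grip block of the handle, origin in its middle
- saddle_cap: the saddle disc of the jack, 40 mm across and 8 mm thick, origin at the centre of its underside
- tyre_gauge: bystander: round black dial tyre gauge, 71 x 126 x 26 mm, origin under its middle
- weight_pliers: bystander: pliers with red handles, 65 x 162 x 18 mm, origin under its middle
- tape_roll: bystander: roll of yellow tape, 94 mm across, 19 mm high, origin under its middle
- magnet_block: bystander: black holding magnet with a wire bail, 55 x 45 x 43 mm, origin under its middle

How it is judged:
On the way, in this order (a step that is already met when the one before it is completed fails the run):
1. the saddle stands under the lift pad, handle up (horizontal distance between saddle_top and lift_point below 0.015 m and value of joint handle below 0.08 rad), for 0.2 s.
2. the handle is pressed right down and the jack lifts the sill (value of joint handle above 0.35 rad and value of joint sill above 0.085 rad and contact force between saddle_cap and sill_c1 above 1.5 N), for 0.1 s.
3. the handle has sprung back up and the sill rests on its post (value of joint handle below 0.06 rad and value of joint sill below 0.015 rad), for 0.1 s.
At the end, for the whole second after the job is handed in: Still holding: the robot presses the handle grip (over 1 N) at 0.35 rad or more of its 0.40 rad; the sill is lifted 0.085 rad or more and carried by the saddle on the lift pad (over 1.5 N), saddle within 22 mm of the lift point from above; the jack flat on the bench (0.06 rad) (all of step 2 and contact force between any of the fingers, the arm and handle_grip above 1 N and horizontal distance between saddle_top and lift_point below 0.022 m and angle between jack_lug's own z axis and vertical below 0.06 rad); the arm keeps its last pose, push and grip.
It fails at once if the robot touches the sill (contact force between any of the fingers, the arm and sill above 2 N).
It fails at once if the jack is tipped (angle between jack_lug's own z axis and vertical above 0.25 rad).
It fails at once if a bystander is shifted by more than 25 mm (distance of any of tyre_gauge, weight_pliers, tape_roll, magnet_block from where it was at the start of the episode above 0.025 m).
It also fails if it takes over 64 s, if anything falls off the work surface, if the arm or the gripper's body presses on something with over 40 N, if the wrist force passes 120 N, or if a joint passes its speed limit or range.

## Working session

There is one attempt and no reset: what is moved stays moved. The work goes in short steps, Python scripts to look and compute and a tool call to move; the robot and the scene stay as the last step left them, time stands still between calls to the robot, and variables do not carry over. Pictures are saved under pics/ and viewed, at most 10 in all, crops included, and the job is handed in when it is done.

Besides the shell and the picture viewer there is one more tool, called after "Emit:" in YAML: its name, and indented under it one key for each argument. drive_tool: Moves the arm, as the interface text tells. Its arguments: {"type":"object","properties":{"rows":{"type":"array","items":{"type":"object","properties":{"dx":{"type":"number"},"dy":{"type":"number"},"dz":{"type":"number"},"wx":{"type":"number"},"wy":{"type":"number"},"wz":{"type":"number"},"hand":{"type":"number"}}}}},"required":["rows"]}

```bash
mkdir -p pics; cat > h.py <<'E'
import numpy as np,cv2
from workcell import bot
def pix2(name,u,v,z):
    c=bot.get_calibration(name);f=200/np.tan(np.radians(c['vfov'])/2)
    R=np.array(c['rotation']);o=np.array(c['origin'])
    d=R@np.array([(u-c['cx'])/f,-(v-c['cy'])/f,-1]);return o+d*(z-o[2])/d[2]
def proj(name,p):
    c=bot.get_calibration(name);f=200/np.tan(np.radians(c['vfov'])/2)
    q=np.array(c['rotation']).T@(np.array(p)-np.array(c['origin']))
    return c['cx']+f*q[0]/-q[2],c['cy']-f*q[1]/-q[2]
def save(name,fn): 
    im=bot.camera(name);cv2.imwrite('pics/'+fn,im[:,:,::-1]);return im
E
python3 - <<'E'
from h import *
for n in('top','side'):
    save(n,n+'0.png');print(n,bot.get_calibration(n))
    for t in('saddle_cap','jack_lug','handle_grip','jack','sill','stand','tyre_gauge','weight_pliers','tape_roll','magnet_block'):
        r=bot.look_for(n,t)[:2]
        print(t,[(round(x['score'],2),np.round(x['extent']).tolist()) for x in r])
o=bot.get_obs();print(o['clock'],o['eef_pos'],o['tool_rot'],o['ft_force'])
E
```

```text
top {'vfov': 42.18999012920857, 'cx': 320.38441810669644, 'cy': 199.6586648122658, 'origin': array([ 0.43630466, -0.13367169,  1.26609754]), 'rotation': array([ 0.05212109, -0.04397798, -0.70117049,  0.70972479])}
saddle_cap [(0.51, [341.0, 180.0, 16.0, 16.0])]
jack_lug [(0.88, [346.0, 226.0, 46.0, 102.0])]
handle_grip [(0.67, [351.0, 234.0, 18.0, 16.0])]
jack [(0.83, [347.0, 224.0, 41.0, 102.0]), (0.41, [205.0, 243.0, 51.0, 27.0])]
sill [(0.92, [338.0, 137.0, 118.0, 26.0])]
stand [(0.64, [336.0, 145.0, 121.0, 46.0])]
tyre_gauge [(0.81, [205.0, 243.0, 54.0, 28.0]), (0.26, [345.0, 225.0, 43.0, 106.0])]
weight_pliers [(0.84, [444.0, 258.0, 66.0, 45.0]), (0.74, [340.0, 139.0, 117.0, 31.0])]
tape_roll [(0.84, [432.0, 183.0, 40.0, 37.0])]
magnet_block [(0.78, [226.0, 184.0, 23.0, 24.0])]
side {'vfov': 43.3354802625411, 'cx': 314.65761848818914, 'cy': 204.34122926548375, 'origin': array([ 0.1926804 , -1.37779969,  0.66038284]), 'rotation': array([ 0.53732322, -0.08257264, -0.13214975,  0.82885581])}
saddle_cap [(0.48, [338.0, 211.0, 6.0, 10.0])]
jack_lug [(0.92, [306.0, 233.0, 88.0, 45.0]), (0.59, [307.0, 218.0, 42.0, 14.0])]
handle_grip [(0.56, [263.0, 191.0, 26.0, 20.0]), (0.46, [296.0, 216.0, 18.0, 12.0])]
jack [(0.71, [307.0, 230.0, 90.0, 42.0])]
sill [(0.68, [367.0, 196.0, 53.0, 45.0]), (0.19, [308.0, 191.0, 15.0, 16.0])]
stand [(0.94, [367.0, 209.0, 63.0, 72.0])]
tyre_gauge [(0.85, [262.0, 188.0, 23.0, 19.0])]
weight_pliers [(0.67, [307.0, 190.0, 12.0, 17.0])]
tape_roll [(0.94, [370.0, 270.0, 36.0, 27.0]), (0.54, [368.0, 195.0, 56.0, 45.0])]
magnet_block [(0.6, [306.0, 190.0, 16.0, 15.0])]
1.1 [ 0.14673006 -0.4779951   0.24233024] [9.88933938e-01 1.48356546e-01 1.06247516e-05 2.35251208e-05] [ 1.55612378 -0.07724153 -0.33678504]
```

View pics/top0.png

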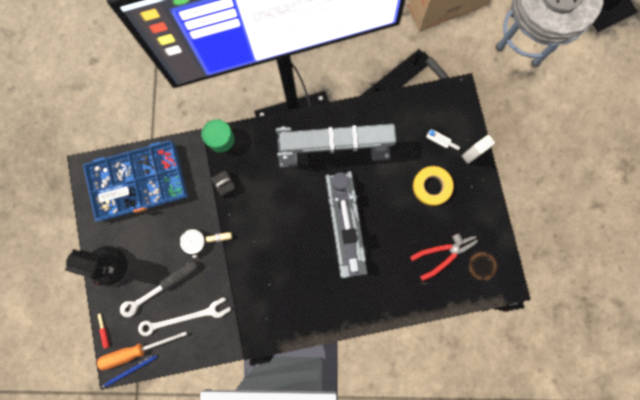

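View pics/side0.png

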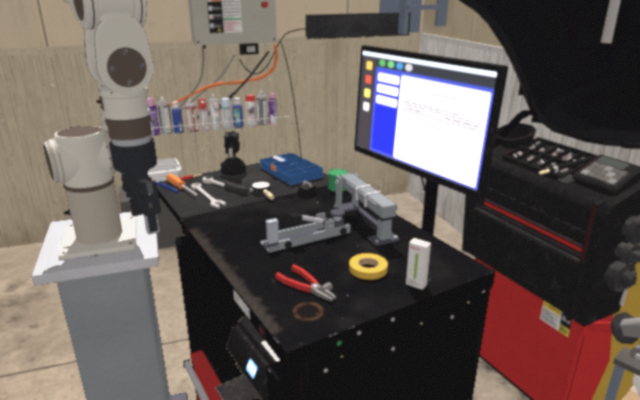

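The top view shows the jack from nose (338,177) to tail (352,272), with its lug at about (353,265). The sill runs (280,140)–(395,135), with ribs at about (332,139) and (355,138). The side view agrees. The calibration rotation is a quaternion, so I'll zoom in for detail.

```bash
sed -i 's/^import numpy.*/&\nfrom scipy.spatial.transform import Rotation as Ro/; s/R=np.array(c\[.rotation.\])/R=Ro.from_quat(c["rotation"]).as_matrix()/; s/np.array(c\[.rotation.\])\.T/Ro.from_quat(c["rotation"]).as_matrix().T/' h.py
python3 - <<'E'
from h import *
im=cv2.imread('pics/top0.png')
c=cv2.resize(im[110:290,260:410],None,fx=3.33,fy=3.33,interpolation=cv2.INTER_CUBIC)
c=np.clip(c.astype(float)*1.6,0,255).astype('uint8')
s=cv2.imread('pics/side0.png')[160:280,240:420];s=cv2.resize(s,None,fx=1.6,fy=1.6)
cv2.imwrite('pics/c0.png',c)
for n,u,v,z in [('tape',432,183,.01),('magnet',226,184,.03),('gauge',205,243,.02),('pliers',444,258,.01)]: print(n,pix2('top',u,v,z).round(3))
print(pix2('top',341,180,.058),pix2('top',353,265,.076))
print(pix2('side',338,211,.058),pix2('side',370,270,.01))
E
```

```text
tape [ 0.652 -0.391  0.01 ]
magnet [0.641 0.111 0.03 ]
gauge [0.498 0.158 0.02 ]
pliers [ 0.47  -0.417  0.01 ]
[ 0.64900363 -0.16677801  0.058     ] [ 0.44983445 -0.19505223  0.076     ]
[ 0.65213166 -0.16299047  0.058     ] [ 0.64367979 -0.41240781  0.01      ]
```

View pics/c0.png

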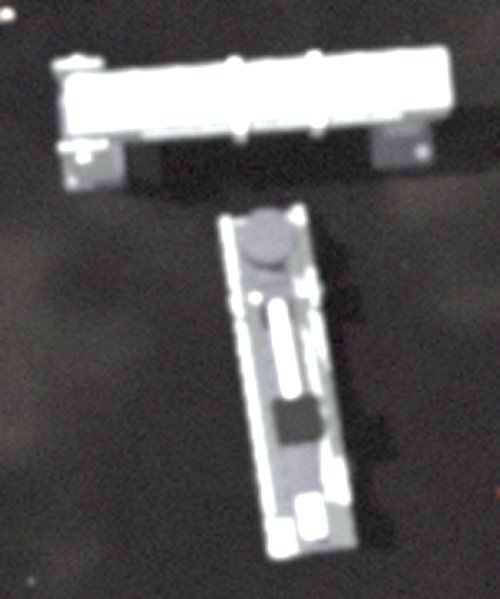

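The zoomed crop shows the saddle at (340.2,180.9), the lug top at (353.7,265.3), and the sill top's midpoint between the ribs at about (342.7,137).

```bash
python3 - <<'E'
from h import *
P=lambda x,y,z: pix2('top',260+(x-1)/3.33,110+(y-1)/3.33,z)
S=P(267,236,.058);L=P(312,517,.076);G=P(298,420,.08)
print('saddle',S,'lug',L,'grip',G,'dist',np.linalg.norm((S-L)[:2]),'yaw',np.degrees(np.arctan2(*(S-L)[1::-1])))
M=P(275.5,90,.114);a=P(70,104,.114);b=P(450,77,.114)
print('lift',M,'ends',a,b,np.linalg.norm(a-b)); d=a-b;print('sill y axis yaw dev',np.degrees(np.arctan2(-d[0],d[1])))
r1=P(236,66,.116);r2=P(314,59,.116);print('ribs back',r1,r2,np.linalg.norm(r1-r2))
r1=P(238,128,.116);r2=P(316,122,.116);print('ribs front',r1,r2,np.linalg.norm(r1-r2))
n=P(262,211,.03);t=P(312,550,.03);print('nose/tail',n,t)
for z in(.0,.02):print('magnet',pix2('top',226,184,.02))
E
```

```text
saddle [ 0.64760664 -0.16414245  0.058     ] lug [ 0.44994758 -0.19594663  0.076     ] grip [ 0.51585416 -0.18585405  0.08      ] dist 0.20020141732686603 yaw 9.140786522014857
lift [ 0.73927782 -0.16776105  0.114     ] ends [ 0.72802433 -0.02717232  0.114     ] [ 0.74961279 -0.28710849  0.114     ] 0.2608311147050263
sill y axis yaw dev 4.747686313359746
ribs back [ 0.75535276 -0.14053831  0.116     ] [ 0.76081228 -0.19390862  0.116     ] 0.05364882554977101
ribs front [ 0.71191345 -0.14234383  0.116     ] [ 0.71664487 -0.1954503   0.116     ] 0.05331681709687903
nose/tail [ 0.67091491 -0.16106936  0.03      ] [ 0.42728695 -0.19845157  0.03      ]
magnet [0.64270733 0.11269657 0.02      ]
magnet [0.64270733 0.11269657 0.02      ]
```

```bash
cat >> h.py <<'E'
def row(p,yaw):
    "row units to world TCP p, tool down with tool-x yaw (deg)"
    o=bot.get_obs();R=Ro.from_quat(o['tool_rot'])
    T=Ro.from_euler('z',yaw,degrees=True)*Ro.from_euler('x',180,degrees=True)
    d=R.inv().apply(np.array(p)-o['eef_pos'])/.05
    w=np.degrees((R.inv()*T).as_rotvec())/5
    return d.round(3),w.round(3)
E
python3 - <<'E'
from h import *
print(row((.45,-.196,.14),9.1))
E
```

```text
(array([ 7.453, -3.612,  2.047]), array([ 1.000e-03, -0.000e+00,  1.593e+00]))
```

Emit:
drive_tool:
  rows:
    - {"dx": 0.9,"dy": -0.45,"dz": 0.25,"wz": 0.2,"hand": 60}
    - {"dx": 1.7,"dy": -0.85,"dz": 0.5,"wz": 0.4,"hand": 60}
    - {"dx": 2.5,"dy": -1.2,"dz": 0.7,"wz": 0.6,"hand": 60}
    - {"dx": 3.3,"dy": -1.6,"dz": 0.9,"wz": 0.8,"hand": 60}
    - {"dx": 4.1,"dy": -2.0,"dz": 1.15,"wz": 0.9,"hand": 60}
    - {"dx": 4.9,"dy": -2.4,"dz": 1.35,"wz": 1.1,"hand": 60}
    - {"dx": 5.7,"dy": -2.75,"dz": 1.6,"wz": 1.2,"hand": 60}
    - {"dx": 6.5,"dy": -3.15,"dz": 1.8,"wz": 1.4,"hand": 60}
    - {"dx": 7.2,"dy": -3.5,"dz": 2.0,"wz": 1.6,"hand": 60}
    - {"dx": 7.45,"dy": -3.61,"dz": 2.05,"wz": 1.6,"hand": 60}
    - {"dx": 7.45,"dy": -3.61,"dz": 2.05,"wz": 1.6,"hand": 60}
    - {"dx": 7.45,"dy": -3.61,"dz": 2.05,"wz": 1.6,"hand": 60}

```text
invalid input at $.rows[0]: expected keys dx, dy, dz, wx, wy, wz, hand
```

```bash
python3 - <<'E'
from h import *
print(row((.45,-.196,.055),9.1))
im=save('side','s1.png');cv2.imwrite('pics/s1c.png',cv2.resize(im[120:280,220:420],None,fx=3,fy=3,interpolation=cv2.INTER_CUBIC))
o=bot.get_obs();print(o['clock'],o['eef_pos'],o['ft_force'])
E
```

```text
(array([ 7.453, -3.612,  3.747]), array([ 1.000e-03, -0.000e+00,  1.593e+00]))
1.15 [ 0.1467185  -0.47800001  0.24231149] [-0.13514257  0.6954531  -0.21348366]
```

View pics/s1c.png

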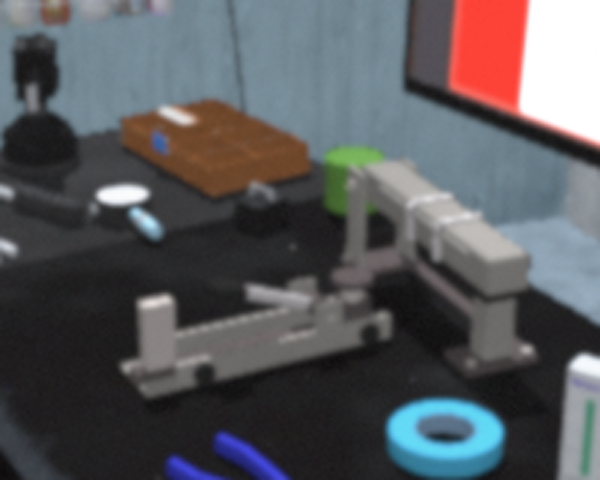

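The move was refused because every row needs all the keys, so nothing moved. The crop (colours swapped) shows the lug upright at the jack's tail and free for about 45 mm above the deck. I'll resend with full rows.

Emit:
drive_tool:
  rows:
    - {"dx": 0.9,"dy": -0.45,"dz": 0.25,"wx": 0,"wy": 0,"wz": 0.2,"hand": 60}
    - {"dx": 1.7,"dy": -0.85,"dz": 0.5,"wx": 0,"wy": 0,"wz": 0.4,"hand": 60}
    - {"dx": 2.5,"dy": -1.2,"dz": 0.7,"wx": 0,"wy": 0,"wz": 0.6,"hand": 60}
    - {"dx": 3.3,"dy": -1.6,"dz": 0.9,"wx": 0,"wy": 0,"wz": 0.8,"hand": 60}
    - {"dx": 4.1,"dy": -2.0,"dz": 1.15,"wx": 0,"wy": 0,"wz": 0.9,"hand": 60}
    - {"dx": 4.9,"dy": -2.4,"dz": 1.35,"wx": 0,"wy": 0,"wz": 1.1,"hand": 60}
    - {"dx": 5.7,"dy": -2.75,"dz": 1.6,"wx": 0,"wy": 0,"wz": 1.2,"hand": 60}
    - {"dx": 6.5,"dy": -3.15,"dz": 1.8,"wx": 0,"wy": 0,"wz": 1.4,"hand": 60}
    - {"dx": 7.2,"dy": -3.5,"dz": 2.0,"wx": 0,"wy": 0,"wz": 1.6,"hand": 60}
    - {"dx": 7.45,"dy": -3.61,"dz": 2.05,"wx": 0,"wy": 0,"wz": 1.6,"hand": 60}
    - {"dx": 7.45,"dy": -3.61,"dz": 2.05,"wx": 0,"wy": 0,"wz": 1.6,"hand": 60}
    - {"dx": 7.45,"dy": -3.61,"dz": 2.05,"wx": 0,"wy": 0,"wz": 1.6,"hand": 60}

```text
clock: 2.35
eef_pos: [0.4494, -0.1966, 0.1399]
tool_rot: [0.997, 0.079, -0.0, 0.0]
ft_force: [-0.1, -0.2, -0.6]
grip_width: 0.0604
grasp_force: 0.0
```

```bash
python3 - <<'E'
from h import *
print(row((.45,-.196,.055),9.1))
im=save('top','t2.png');cv2.imwrite('pics/t2c.png',cv2.resize(im[170:300,280:420],None,fx=4,fy=4,interpolation=cv2.INTER_CUBIC))
o=bot.get_obs();print(o['clock'],o['eef_pos'],o['ft_force'],o['grip_width'],o['joint_pos'])
E
```

```text
(array([ 0.015, -0.01 ,  1.698]), array([ 0.004,  0.009, -0.007]))
2.4 [ 0.44915618 -0.19700328  0.14009815] [ 0.00549008 -0.07470427  0.01106493] 0.05996227554368162 [-4.12991567e-01  2.92724264e-01 -2.02648885e-01  1.07552513e+00
 -5.83677392e-04  2.57155034e+00]
```

Emit:
drive_tool:
  rows:
    - {"dx": 0.02,"dy": -0.01,"dz": 0.8,"wx": 0,"wy": 0,"wz": 0,"hand": 60}
    - {"dx": 0.02,"dy": -0.01,"dz": 1.4,"wx": 0,"wy": 0,"wz": 0,"hand": 60}
    - {"dx": 0.02,"dy": -0.01,"dz": 1.7,"wx": 0,"wy": 0,"wz": 0,"hand": 60}
    - {"dx": 0.02,"dy": -0.01,"dz": 1.7,"wx": 0,"wy": 0,"wz": 0,"hand": 60}
    - {"dx": 0.02,"dy": -0.01,"dz": 1.7,"wx": 0,"wy": 0,"wz": 0,"hand": 10}
    - {"dx": 0.02,"dy": -0.01,"dz": 1.7,"wx": 0,"wy": 0,"wz": 0,"hand": 10}
    - {"dx": 0.02,"dy": -0.01,"dz": 1.7,"wx": 0,"wy": 0,"wz": 0,"hand": 10}
    - {"dx": 0.02,"dy": -0.01,"dz": 1.7,"wx": 0,"wy": 0,"wz": 0,"hand": 10}
    - {"dx": 0.02,"dy": -0.01,"dz": 1.7,"wx": 0,"wy": 0,"wz": 0,"hand": 10}

```text
clock: 3.3
eef_pos: [0.4516, -0.1958, 0.0563]
tool_rot: [0.997, 0.079, 0.001, 0.001]
ft_force: [-2.3, 0.4, 6.1]
grip_width: 0.0151
grasp_force: 60.0
```

```bash
python3 - <<'E'
from h import *
o=bot.get_obs();print(o['eef_pos'],o['ft_force'],o['ft_torque'],o['grip_width'])
yaw=9.1
u=np.array([np.cos(np.radians(yaw)),np.sin(np.radians(yaw))])
for yaw in (9.1,7):
    u=np.array([np.cos(np.radians(yaw)),np.sin(np.radians(yaw))])
    p=np.array([.7365,-.1675])-.2*u;print(p,row((*p,o['eef_pos'][2]),yaw))
E
```

```text
[ 0.45161874 -0.1958428   0.05630615] [-2.25855587  0.44587569  6.0941463 ] [0.10069368 0.29441599 0.15549972] 0.015052848749714388
[ 0.53901724 -0.19913161] (array([1.716, 0.341, 0.004]), array([ 0.017, -0.024, -0.001]))
[ 0.53799077 -0.19187387] (array([1.718, 0.195, 0.004]), array([ 0.017, -0.024,  0.419]))
```

Emit:
drive_tool:
  rows:
    - {"dx": 0.2,"dy": 0.04,"dz": 0,"wx": 0,"wy": 0,"wz": 0,"hand": 10}
    - {"dx": 0.4,"dy": 0.08,"dz": 0,"wx": 0,"wy": 0,"wz": 0,"hand": 10}
    - {"dx": 0.6,"dy": 0.12,"dz": 0,"wx": 0,"wy": 0,"wz": 0,"hand": 10}
    - {"dx": 0.8,"dy": 0.16,"dz": 0,"wx": 0,"wy": 0,"wz": 0,"hand": 10}
    - {"dx": 1.0,"dy": 0.2,"dz": 0,"wx": 0,"wy": 0,"wz": 0,"hand": 10}
    - {"dx": 1.2,"dy": 0.24,"dz": 0,"wx": 0,"wy": 0,"wz": 0,"hand": 10}
    - {"dx": 1.35,"dy": 0.27,"dz": 0,"wx": 0,"wy": 0,"wz": 0,"hand": 10}
    - {"dx": 1.5,"dy": 0.3,"dz": 0,"wx": 0,"wy": 0,"wz": 0,"hand": 10}
    - {"dx": 1.6,"dy": 0.32,"dz": 0,"wx": 0,"wy": 0,"wz": 0,"hand": 10}
    - {"dx": 1.68,"dy": 0.34,"dz": 0,"wx": 0,"wy": 0,"wz": 0,"hand": 10}
    - {"dx": 1.74,"dy": 0.35,"dz": 0,"wx": 0,"wy": 0,"wz": 0,"hand": 10}
    - {"dx": 1.74,"dy": 0.35,"dz": 0,"wx": 0,"wy": 0,"wz": 0,"hand": 10}
    - {"dx": 1.74,"dy": 0.35,"dz": 0,"wx": 0,"wy": 0,"wz": 0,"hand": 10}

```text
clock: 4.6
eef_pos: [0.5347, -0.1991, 0.0562]
tool_rot: [0.997, 0.079, -0.004, 0.0]
ft_force: [-14.8, 0.7, 16.2]
grip_width: 0.0153
grasp_force: 61.6
```

```bash
python3 - <<'E'
from h import *
a=save('top','t3.png');b=save('side','s3.png')
A=cv2.resize(a[110:270,270:410],(490,560),interpolation=cv2.INTER_CUBIC)
B=cv2.resize(b[170:270,270:410],(300,214),interpolation=cv2.INTER_CUBIC)
C=np.zeros((560,790,3),'uint8');C[:,:490]=A;C[:214,490:]=B
C=np.clip(C*1.6,0,255);cv2.imwrite('pics/c3.png',C[:,:,::-1])
o=bot.get_obs();print(o['eef_pos'],Ro.from_quat(o['tool_rot']).as_matrix()[:,0],o['ft_force'],o['grip_width'])
E
```

```text
[ 0.53468607 -0.19915259  0.05622888] [ 0.98754004  0.15714433 -0.00838672] [-14.7460438    0.34748242  15.47612522] 0.01535628519162579[ WARN:0@0.803] global loadsave.cpp:1063 imwrite_ Unsupported depth image for selected encoder is fallbacked to CV_8U.
```

View pics/c3.png

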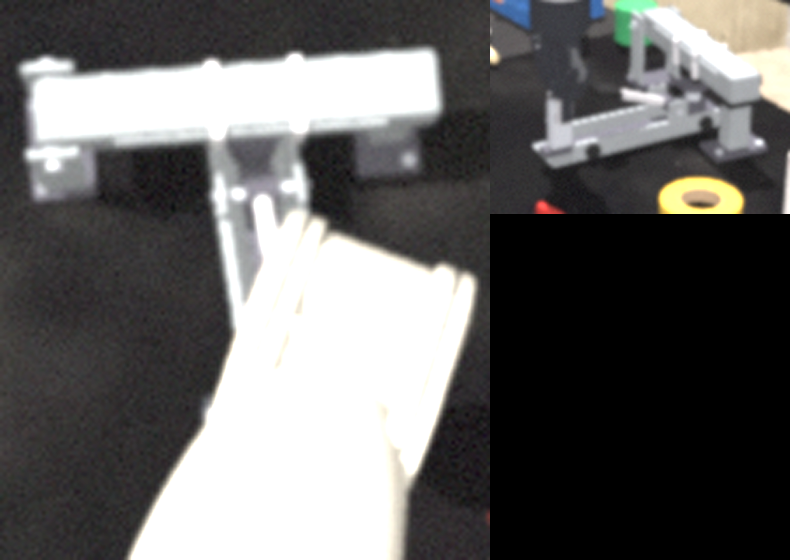

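The jack slid in straight: its sides are at (212,145) and (304,145) in the crop, centred on the rib midline at about (257,133). Compliance left it roughly 7 mm short, so I'll push a little further with less downward load.

Emit:
drive_tool:
  rows:
    - {"dx": 0.0,"dy": 0,"dz": -0.04,"wx": 0,"wy": 0,"wz": 0,"hand": 10}
    - {"dx": 0.05,"dy": 0.01,"dz": -0.04,"wx": 0,"wy": 0,"wz": 0,"hand": 10}
    - {"dx": 0.1,"dy": 0.01,"dz": -0.04,"wx": 0,"wy": 0,"wz": 0,"hand": 10}
    - {"dx": 0.1,"dy": 0.01,"dz": -0.04,"wx": 0,"wy": 0,"wz": 0,"hand": 10}
    - {"dx": 0.1,"dy": 0.01,"dz": -0.04,"wx": 0,"wy": 0,"wz": 0,"hand": 10}

```text
clock: 5.2
eef_pos: [0.5399, -0.1989, 0.0562]
tool_rot: [0.997, 0.079, -0.005, -0.0]
ft_force: [-13.3, -1.5, 6.2]
grip_width: 0.0149
grasp_force: 60.2
```

Emit:
drive_tool:
  rows:
    - {"dx": -0.07,"dy": 0,"dz": 0,"wx": 0,"wy": 0,"wz": 0,"hand": 10}
    - {"dx": -0.07,"dy": 0,"dz": 0,"wx": 0,"wy": 0,"wz": 0,"hand": 50}
    - {"dx": -0.07,"dy": 0,"dz": 0,"wx": 0,"wy": 0,"wz": 0,"hand": 50}
    - {"dx": -0.07,"dy": 0,"dz": 0,"wx": 0,"wy": 0,"wz": 0,"hand": 50}
    - {"dx": -0.07,"dy": 0,"dz": -0.6,"wx": 0,"wy": 0,"wz": 0,"hand": 50}
    - {"dx": -0.07,"dy": 0,"dz": -1.3,"wx": 0,"wy": 0,"wz": 0,"hand": 50}
    - {"dx": -0.07,"dy": 0,"dz": -1.8,"wx": 0,"wy": 0,"wz": 0,"hand": 0}
    - {"dx": -0.07,"dy": 0,"dz": -1.8,"wx": 0,"wy": 0,"wz": 0,"hand": 0}
    - {"dx": -2.0,"dy": 0,"dz": -2.5,"wx": 0,"wy": 0,"wz": 0,"hand": 0}
    - {"dx": -2.0,"dy": 0,"dz": -2.5,"wx": 0,"wy": 0,"wz": 0,"hand": 0}
    - {"dx": -2.0,"dy": 0,"dz": -2.5,"wx": 0,"wy": 0,"wz": 0,"hand": 0}
    - {"dx": -2.0,"dy": 0,"dz": -2.5,"wx": 0,"wy": 0,"wz": 0,"hand": 0}

```text
clock: 6.4
eef_pos: [0.4456, -0.2149, 0.1822]
tool_rot: [0.997, 0.078, 0.001, 0.0]
ft_force: [-0.1, -0.4, -0.0]
grip_width: -0.0001
grasp_force: 0.0
```

```bash
python3 - <<'E'
from h import *
a=save('top','t4.png');b=save('side','s4.png')
A=cv2.resize(a[110:270,270:410],(490,560),interpolation=cv2.INTER_CUBIC)
B=cv2.resize(b[170:270,270:410],(300,214),interpolation=cv2.INTER_CUBIC)
C=np.zeros((560,790,3),'uint8');C[:,:490]=A;C[:214,490:]=B
C=np.clip(C*1.6,0,255).astype('uint8');cv2.imwrite('pics/c4.png',C[:,:,::-1])
o=bot.get_obs();print(o['eef_pos'],o['ft_force'],o['grip_width'])
E
```

```text
[ 0.44665807 -0.2146094   0.18152449] [ 0.36845603  0.808831   -0.24265891] -0.00010809833007082001
```

View pics/c4.png

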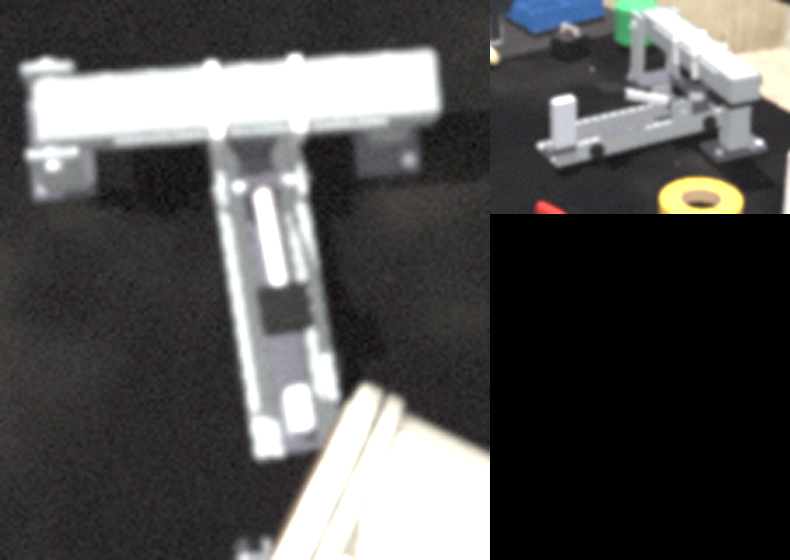

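The lug top shows at crop (299,409) and the grip at (286,307), with the jack square between the posts.

```bash
python3 - <<'E'
from h import *
P=lambda x,y,z: pix2('top',270+(x-1.25)/3.5,110+(y-1.25)/3.5,z)
L=P(299,409,.076);G=P(286,307,.08);p=P(267,189,.055)
u=(G-L)[:2];print(L,G,'d',np.linalg.norm(u),'yaw',np.degrees(np.arctan2(u[1],u[0])))
for yaw in(8,9.1,10):
    e=np.array([np.cos(np.radians(yaw)),np.sin(np.radians(yaw))]);print(yaw,'saddle',L[:2]+.2*e)
M=P(258,94,.114);print('lift',M)
r1=P(212,68,.116);r2=P(295,61,.116);r3=P(217,130,.116);r4=P(299,124,.116);print((r1+r2+r3+r4)/4)
e=np.array([np.cos(np.radians(9.1)),np.sin(np.radians(9.1))])
g=(L[:2]+.066*e+G[:2])/2;print('grip',g,row((*g,.13),9.1),row((*g,.091+.003),9.1))
E
```

```text
[ 0.53772308 -0.19943163  0.076     ] [ 0.60472765 -0.19038476  0.08      ] d 0.06761255667880454 yaw 7.689498031877569
8 saddle [ 0.73577669 -0.17159701]
9.1 saddle [ 0.73520584 -0.16780001]
10 saddle [ 0.73468463 -0.16470199]
lift [ 0.73982957 -0.16986469  0.114     ]
[ 0.73817023 -0.16834368  0.116     ]
grip [ 0.60381002 -0.18968898] (array([3.181e+00, 3.000e-03, 1.034e+00]), array([ 0.004, -0.011, -0.005])) (array([3.181e+00, 3.000e-03, 1.754e+00]), array([ 0.004, -0.011, -0.005]))
```

Emit:
drive_tool:
  rows:
    - {"dx": 0.9,"dy": 0,"dz": 0.0,"wx": 0,"wy": 0,"wz": 0,"hand": 0}
    - {"dx": 1.8,"dy": 0,"dz": 0.2,"wx": 0,"wy": 0,"wz": 0,"hand": 0}
    - {"dx": 2.6,"dy": 0,"dz": 0.6,"wx": 0,"wy": 0,"wz": 0,"hand": 0}
    - {"dx": 3.18,"dy": 0,"dz": 1.0,"wx": 0,"wy": 0,"wz": 0,"hand": 0}
    - {"dx": 3.18,"dy": 0,"dz": 1.4,"wx": 0,"wy": 0,"wz": 0,"hand": 0}
    - {"dx": 3.18,"dy": 0,"dz": 1.6,"wx": 0,"wy": 0,"wz": 0,"hand": 0}
    - {"dx": 3.18,"dy": 0,"dz": 1.7,"wx": 0,"wy": 0,"wz": 0,"hand": 0}

```text
clock: 7.2
eef_pos: [0.6021, -0.1886, 0.0942]
tool_rot: [0.997, 0.079, -0.002, -0.001]
ft_force: [-0.5, 0.0, -0.2]
grip_width: 0.0005
grasp_force: 0.0
```

Emit:
drive_tool:
  rows:
    - {"dx": 0.0,"dy": 0,"dz": 0.1,"wx": 0,"wy": 0,"wz": 0,"hand": 0}
    - {"dx": -0.01,"dy": 0,"dz": 0.2,"wx": 0,"wy": 0,"wz": 0,"hand": 0}
    - {"dx": -0.03,"dy": 0,"dz": 0.35,"wx": 0,"wy": 0,"wz": 0,"hand": 0}
    - {"dx": -0.06,"dy": 0,"dz": 0.5,"wx": 0,"wy": 0,"wz": 0,"hand": 0}
    - {"dx": -0.09,"dy": 0,"dz": 0.65,"wx": 0,"wy": 0,"wz": 0,"hand": 0}
    - {"dx": -0.12,"dy": 0,"dz": 0.78,"wx": 0,"wy": 0,"wz": 0,"hand": 0}
    - {"dx": -0.13,"dy": 0,"dz": 0.88,"wx": 0,"wy": 0,"wz": 0,"hand": 0}
    - {"dx": -0.13,"dy": 0,"dz": 0.92,"wx": 0,"wy": 0,"wz": 0,"hand": 0}
    - {"dx": -0.13,"dy": 0,"dz": 0.92,"wx": 0,"wy": 0,"wz": 0,"hand": 0}

```text
clock: 8.1
eef_pos: [0.5957, -0.1913, 0.0542]
tool_rot: [0.997, 0.078, 0.001, 0.001]
ft_force: [-7.0, 1.4, 12.9]
grip_width: 0.0002
grasp_force: 7.1
```

Emit:
drive_tool:
  rows:
    - {"dx": -0.01,"dy": 0,"dz": 0.05,"wx": 0,"wy": 0,"wz": 0,"hand": 0}
    - {"dx": -0.02,"dy": 0,"dz": 0.1,"wx": 0,"wy": 0,"wz": 0,"hand": 0}
    - {"dx": -0.02,"dy": 0,"dz": 0.1,"wx": 0,"wy": 0,"wz": 0,"hand": 0}
    - {"dx": -0.02,"dy": 0,"dz": 0.1,"wx": 0,"wy": 0,"wz": 0,"hand": 0}

```text
clock: 8.5
eef_pos: [0.5955, -0.1914, 0.0515]
tool_rot: [0.997, 0.079, 0.002, 0.001]
ft_force: [-9.0, 2.6, 20.4]
grip_width: -0.0
grasp_force: 11.2
```

```bash
python3 - <<'E'
from h import *
b=save('side','s5.png');a=save('top','t5.png')
B=cv2.resize(b[150:270,260:410],(750,600),interpolation=cv2.INTER_CUBIC)
cv2.imwrite('pics/c5.png',np.clip(B*1.5,0,255).astype('uint8')[:,:,::-1])
o=bot.get_obs();print(o['eef_pos'],o['ft_force'])
E
```

```text
[ 0.59550992 -0.19140182  0.05147274] [-9.59991879  2.14330779 21.34304868]
```

View pics/c5.png

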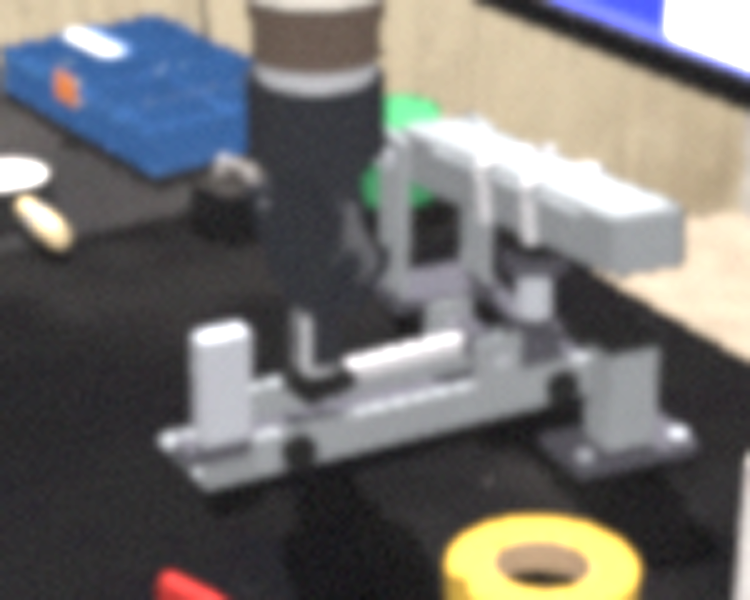

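The side crop shows the handle down, the plunger extended at about (535,300), and the sill lifted clear of its post. Now I'll release with the reverse motion.

Emit:
drive_tool:
  rows:
    - {"dx": -0.04,"dy": 0,"dz": -0.1,"wx": 0,"wy": 0,"wz": 0,"hand": 0}
    - {"dx": 0.0,"dy": 0,"dz": -0.25,"wx": 0,"wy": 0,"wz": 0,"hand": 0}
    - {"dx": 0.04,"dy": 0,"dz": -0.4,"wx": 0,"wy": 0,"wz": 0,"hand": 0}
    - {"dx": 0.07,"dy": 0,"dz": -0.55,"wx": 0,"wy": 0,"wz": 0,"hand": 0}
    - {"dx": 0.1,"dy": 0,"dz": -0.7,"wx": 0,"wy": 0,"wz": 0,"hand": 0}
    - {"dx": 0.13,"dy": 0,"dz": -0.85,"wx": 0,"wy": 0,"wz": 0,"hand": 0}
    - {"dx": 0.14,"dy": 0,"dz": -1.1,"wx": 0,"wy": 0,"wz": 0,"hand": 0}
    - {"dx": 0.14,"dy": 0,"dz": -1.4,"wx": 0,"wy": 0,"wz": 0,"hand": 0}
    - {"dx": 0.14,"dy": 0,"dz": -1.4,"wx": 0,"wy": 0,"wz": 0,"hand": 0}
    - {"dx": 0.14,"dy": 0,"dz": -1.4,"wx": 0,"wy": 0,"wz": 0,"hand": 0}
    - {"dx": 0.14,"dy": 0,"dz": -1.4,"wx": 0,"wy": 0,"wz": 0,"hand": 0}

```text
clock: 9.7
eef_pos: [0.6014, -0.1895, 0.1147]
tool_rot: [0.997, 0.079, -0.001, -0.0]
ft_force: [0.4, -0.1, 0.0]
grip_width: -0.0003
grasp_force: 0.0
```

```bash
python3 - <<'E'
from h import *
b=save('side','s6.png');a=save('top','t6.png')
A=cv2.resize(a[110:270,270:410],(490,560),interpolation=cv2.INTER_CUBIC)
B=cv2.resize(b[170:270,270:410],(300,214),interpolation=cv2.INTER_CUBIC)
C=np.zeros((560,790,3),'uint8');C[:,:490]=A;C[:214,490:]=B
cv2.imwrite('pics/c6.png',np.clip(C*1.6,0,255).astype('uint8')[:,:,::-1])
o=bot.get_obs();print(o['eef_pos'],o['ft_force'])
E
```

```text
[ 0.60141295 -0.18943594  0.11461164] [-0.19731565  0.25274459  0.75639488]
```

View pics/c6.png

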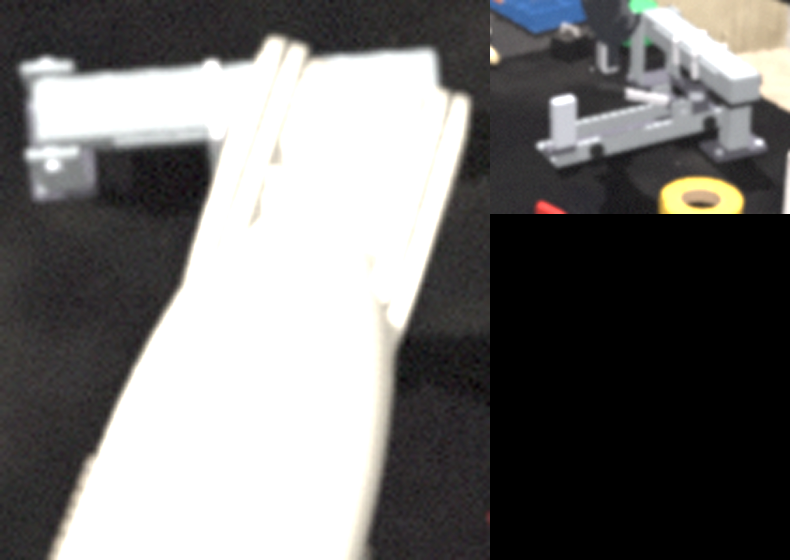

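The handle and sill are back at rest, and the jack has not moved: its tail and lug are at the same side-view pixels. Second press.

Emit:
drive_tool:
  rows:
    - {"dx": 0.0,"dy": 0,"dz": 0.3,"wx": 0,"wy": 0,"wz": 0,"hand": 0}
    - {"dx": 0.0,"dy": 0,"dz": 0.5,"wx": 0,"wy": 0,"wz": 0,"hand": 0}
    - {"dx": -0.02,"dy": 0,"dz": 0.65,"wx": 0,"wy": 0,"wz": 0,"hand": 0}
    - {"dx": -0.04,"dy": 0,"dz": 0.8,"wx": 0,"wy": 0,"wz": 0,"hand": 0}
    - {"dx": -0.07,"dy": 0,"dz": 0.95,"wx": 0,"wy": 0,"wz": 0,"hand": 0}
    - {"dx": -0.1,"dy": 0,"dz": 1.1,"wx": 0,"wy": 0,"wz": 0,"hand": 0}
    - {"dx": -0.13,"dy": 0,"dz": 1.22,"wx": 0,"wy": 0,"wz": 0,"hand": 0}
    - {"dx": -0.15,"dy": 0,"dz": 1.33,"wx": 0,"wy": 0,"wz": 0,"hand": 0}
    - {"dx": -0.16,"dy": 0,"dz": 1.42,"wx": 0,"wy": 0,"wz": 0,"hand": 0}
    - {"dx": -0.16,"dy": 0,"dz": 1.42,"wx": 0,"wy": 0,"wz": 0,"hand": 0}
    - {"dx": -0.16,"dy": 0,"dz": 1.42,"wx": 0,"wy": 0,"wz": 0,"hand": 0}
    - {"dx": -0.16,"dy": 0,"dz": 1.42,"wx": 0,"wy": 0,"wz": 0,"hand": 0}

```text
clock: 11.0
eef_pos: [0.594, -0.191, 0.0507]
tool_rot: [0.997, 0.079, 0.001, 0.001]
ft_force: [-13.1, 3.2, 32.5]
grip_width: -0.0002
grasp_force: 16.9
```

```bash
python3 - <<'E'
from h import *
a=bot.camera('side');o=bot.get_obs();print(o['eef_pos'],o['ft_force'])
p=cv2.imread('pics/s5.png')[:,:,::-1]
R=np.s_[170:265,285:410]
print('diff to first press',np.abs(a[R].astype(int)-p[R]).mean(),'to rest',np.abs(a[R].astype(int)-cv2.imread('pics/s6.png')[:,:,::-1][R]).mean())
E
```

```text
[ 0.59395107 -0.19099818  0.05066829] [-12.59429142   2.50002896  32.07932847]
diff to first press 1.4627929824561403 to rest 10.87778245614035
```

The scene matches the first full press and the handle is firm on its stop, so I'm handing it in.

```bash
python3 -c "
from workcell import bot
print(bot.job_done())"
```

```text
the job is handed in; nothing more can be done
None
```

I handed the job in at about 11 s on the clock, with the jack under the lift pad (about 4 mm off by camera), the handle pressed, released and held down again, and the sill raised on the jack; the hand-in call returned no verdict.

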